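# Clamp the extruder muzzle

## Robot

A 6-joint arm with a two-finger parallel gripper is mounted at the origin on a cart in front of the work surface, level with it; the furniture and walls round the work are solid. World frame = base frame: x ahead of the robot, y to its left, z up, the work surface at z = 0. Lengths are in m, angles in rad, forces in N, time in s.
With the tool pointing down it reaches from about 0.3 to 0.775 m from the base axis. Payload 14.6 kg.
Tool frame: the origin (TCP) lies midway between the tips of the shut fingers; the grasp point (between the pads) lies 19 mm behind it; z points along the fingers, y is the line along which they close (so a half turn about z gives the same grasp; the last joint's range is limited). The gripper opens to 94 mm and grips with 3 to 60 N. Pads are 16 mm wide; open, the fingers measure 119 mm over their backs; the gripper's body (75 mm by 177 mm) begins 78 mm behind the grasp point.
Start: joints at [1.062, 0.3, 1.521, -0, 1.321, -0.067], TCP at [0.235, 0.497, 0.205] pointing down, gripper open.
Joint ranges: [-3.03, 3.03], [-0.79, 2.21], [0.23, 2.52], [-1.04, 4.18], [0, 3.07], [-2.55, 2.55]. Speed limits (rad/s): [2.22, 2.22, 2.57, 3.14, 3.14, 3.14].

## Interface

Orientations are given as [roll, pitch, yaw] about the fixed x, y, z axes, in that order (R = Rz(yaw) Ry(pitch) Rx(roll)).
In Python, from station import telemetry, optics, ctrl gives the robot as it stands.
- The arm moves only by the tool carry_out, never from a script. Its argument "plan" is a list that holds one entry, the list of rows, each a list of 7 numbers: the shift along the tool's x, y, z in mm, then the turn, a rotation vector about the tool's x, y, z in rad, then the finger opening in mm, from 0 to 94. A call has 1 to 20 rows; each row shifts and turns the commanded pose from where the row before left it, along the tool's axes as they then stand; what a row does not reach is not made up. A row lasts 1/12 s, in which the tool goes at most 41.7 mm and 7.16 degrees, less where a joint would pass 70% of its speed; a pose out of reach is approached as far as the arm can. A call with a gripper value outside its range is refused whole. The fingers move at their own pace and stop on an object; "squeeze" is the grip in N (left out, the last holds). Time passes only in rows, so rows that do not move let the fingers close. It gives the time, the measured TCP pose, the force, the opening and the grip force at its end, in the units of the state.
- telemetry.get_obs(): the state, without advancing time (a new reading comes with each control period).
- optics.camera(name): name is "scene" or "side" or "wrist"; returns a dict with "pixels" (480x640x3 uint8, red, green, blue), "intrinsics" (3x3 intrinsics, pixels), "origin" and "rotation" of the camera in the world. Camera axes: x right, y down, z forward; pixel columns grow to the right and rows downward; lengths in m; the calibration is good to about 2 mm. A picture is of the moment at which its call begins. There is no depth.
- ctrl.hand_in(): hands the job in; it is judged then, once.
The state is a dict: "time_s": time; "qpos": joint angles; "joint_vel": joint speeds; "tau": joint torques, N m; "ee_pos": TCP position; "eef_rot": TCP orientation; "force": force on the tool from outside, world axes, zero at the start; "moment": the same for the moment, N m; "grip_width": finger opening in m; "grip_force": force on a finger pad.
Only numpy, scipy, OpenCV 4.12 (cv2) and the standard library are available. Lean on these libraries where they do the work, as an engineer would, in place of code of your own. Each camera call takes 0.05 s, during which the arm holds its last target. There are 200 camera calls.

## Task

Pick up the worm-drive band clamp, slide its band over the ribbed muzzle of the bench extruder until it is fully home against the shoulder, and then turn its thumb key clockwise until the clamp is snug and stays there by itself. Leave the lidded jar, the oval tin, the cog-shaped cutter and the wooden tool where they are, and let go at the end.

Things in the scene. Friction and masses are not known exactly. Their poses are not given: they have to be found in the camera images.
- bench_extruder: Small bench clay extruder, fixed, on a pale wooden board 155 x 90 x 10 mm. Origin on the bench under the board, 7.5 mm from its middle towards the muzzle; x is the level direction in which the muzzle points, z up. Behind the muzzle's shoulder is the steel barrel, 42 mm in diameter and 89 mm long, sloping down at 26 degrees.
- muzzle: The extruder's ribbed round stub of bare aluminium, rising at 26 degrees to the level. Origin: centre of its shoulder (flange 44 mm across), 85 mm above the bench. x along the stub to its free end, y level, z square to it, leaning 26 degrees from vertical. 52 mm long: a plain land of 30 mm diameter to x = 24, then three barbs of 31.6 mm, the last tapering to 23 mm at the tip.
- band_clamp: Steel worm-drive band clamp, loose, about 0.18 kg, standing upright on the bench. Origin at the bottom under mid band. Band 20 mm wide (x), 35 mm inside, 40 mm outside; bore along x, centre 20.5 mm up. At +y is the screw housing, 20 (x) x 13 (y) x 40 mm tall, screw axis at y = 26.5 mm; z points up the screw to its key. It may go on either way round, with the key up.
- bore (a point): Centre of the clamp's bore (mid band), 20.5 mm above the clamp's origin; axes as the clamp. With the band home it lies on the stub's axis 10 mm out from the shoulder.
- key (a point): Grip point on the black square thumb key on the clamp's screw, on the screw axis 21 mm above the housing's top (61 mm above the clamp's origin). The key is 18 mm square (flats face its own x and y) and 22 mm tall, from 5 to 27 mm above the housing; z up along the screw. It turns with the key, so it can be taken afresh every quarter turn.
- clamp_screw (a joint): Turn of the key in rad: 0 fully slack, flats square to the bore; grows clockwise seen from above the key. Stiff (about 0.06 N m), stays where it is left. Each rad moves the jaw 3 mm in; on the muzzle it draws the clamp up to 2.5 mm to the housing's side, bears at about 1.75 and is snug at 1.83 to 1.95, pressing 20 N (turned on to 2.3 it springs back to that). The stop is at 2.6.
- clamp_jaw: The jaw inside the band at the housing's side (14 x 3 x 18 mm; origin at its centre) that the screw drives across the bore against the stub.
- oval_tin: Oval tin with a cap, 78 x 121 x 52 mm, bystander; origin under its centre.
- glaze_jar: Lidded glaze jar 50 x 50 x 66 mm, bystander; origin under its centre.
- wood_tool: Wooden modelling tool 25 x 154 x 7 mm lying flat, bystander; origin under its centre.
- cog_cutter: Cog-shaped plastic clay cutter 49 x 49 x 40 mm, standing upright, bystander; origin under its centre.
- bed (a point): Middle of the outer edge of the flat steel bed under stub and barrel, on its top face; axes as the muzzle. The bed is 64 mm wide, parallel to the stub, its top 22 mm below the stub's axis, and reaches 22 mm out from the shoulder, then a lip bends 20 degrees down for 12 mm more. The clamp's foot can stand on the bed, which keeps the clamp from swinging round the stub.
Not all that is in view belongs to the job. There is more than one size of the band_clamp; the job needs the smaller.

How it is judged:
On the way:
1. the band is home on the muzzle, against the shoulder, not yet tight (x of bore in the frame of muzzle between 0.006 and 0.014 m and y of bore in the frame of muzzle between -0.005 and 0.005 m and z of bore in the frame of muzzle between -0.005 and 0.005 m and value of joint clamp_screw below 1.7 rad), for 0.1 s.
At the end, for the whole second after the job is handed in: The band is home: the middle of the band lies on the stub's axis (within 5 mm) 6 to 14 mm out from the shoulder, its bore within 0.15 rad of the stub's axis; the jaw presses on the stub with more than 10 N; the clamp is at rest (x of bore in the frame of muzzle between 0.006 and 0.014 m and y of bore in the frame of muzzle between -0.005 and 0.005 m and z of bore in the frame of muzzle between -0.005 and 0.005 m and angle between the x axis of band_clamp and the x axis of muzzle, either way round below 0.15 rad and contact force between clamp_jaw and muzzle above 10 N and linear speed of band_clamp below 0.02 m/s); the robot touches nothing.
It fails at once if the jar, the tin, the cutter or the wooden tool is shifted by more than 3 cm (distance of any of oval_tin, glaze_jar, wood_tool, cog_cutter from where it was at the start of the episode above 0.03 m).
It also fails if it takes over 64 s, if anything falls off the work surface, if the arm or the gripper's body presses on something with over 40 N, if the wrist force passes 120 N, or if a joint passes its speed limit or range.

## Working session

There is one attempt and no reset: what is moved stays moved. The work goes in short steps, Python scripts to look and compute and a tool call to move; the robot and the scene stay as the last step left them, time stands still between calls to the robot, and variables do not carry over. Pictures are saved under pics/ and viewed, at most 10 in all, crops included, and the job is handed in when it is done.

Besides the shell and the picture viewer there is one more tool, called after ">>>" by a JSON object that holds its "op" and its "data". carry_out: Moves the arm, as the interface text tells. Its arguments: {"type":"object","properties":{"plan":{"type":"array","items":{"type":"array","items":{"type":"array","items":{"type":"number"}}}},"squeeze":{"type":"number"}},"required":["plan"]}

```bash
mkdir -p pics; ls; python3 - <<'E'
from station import telemetry, optics, ctrl
import cv2,numpy as np
for n in ("scene","side"):
    c=optics.camera(n); cv2.imwrite(f"pics/{n}0.png",c["pixels"][:,:,::-1]); print(n,c["intrinsics"].tolist(),c["origin"],c["rotation"].tolist() if hasattr(c["rotation"],'tolist') else c["rotation"])
print(telemetry.get_obs())
E
```

```text
pics
scene [[458.22908144823236, 0.0, 319.19733948761166], [0.0, 458.22908144823236, 241.17930337407984], [0.0, 0.0, 1.0]] [-0.09130313 -0.4938023   0.62431302] [-2.1778296497148997, -5.4834761272548604e-05, -0.8913556027407321]
side [[437.64640406943056, 0.0, 319.3240494585133], [0.0, 437.64640406943056, 245.29175184262317], [0.0, 0.0, 1.0]] [0.37000162 0.95200707 0.62449504] [-2.086941398216966, -0.011570920835845433, -2.9690909607429394]
{'time_s': 0.1, 'qpos': array([ 1.06238435e+00,  3.00423910e-01,  1.52149719e+00, -2.70944886e-05,
        1.32069711e+00, -6.65822379e-02]), 'joint_vel': array([ 2.42231519e-05, -1.59768896e-03, -2.20972359e-03,  9.64317382e-04,
       -1.75003447e-03, -1.09496143e-03]), 'tau': array([ 1.45116468e-03, -5.32649839e+01, -3.53285229e+01,  7.09751202e-02,
        2.35537381e-02, -7.11830330e-05]), 'ee_pos': array([0.23506641, 0.49698524, 0.2049477 ]), 'eef_rot': array([-3.14056762e+00, -4.20470836e-05,  2.69976961e+00]), 'force': array([ 0.90324572, -0.25832077,  0.68286021]), 'moment': array([ 0.02429842,  0.02956052, -0.00166875]), 'grip_force': 0.0, 'grip_width': 0.09388957670601078}
```

View pics/scene0.png

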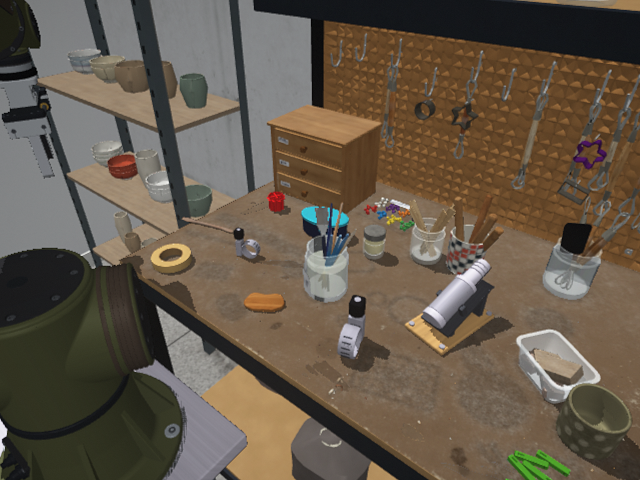

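View pics/side0.png

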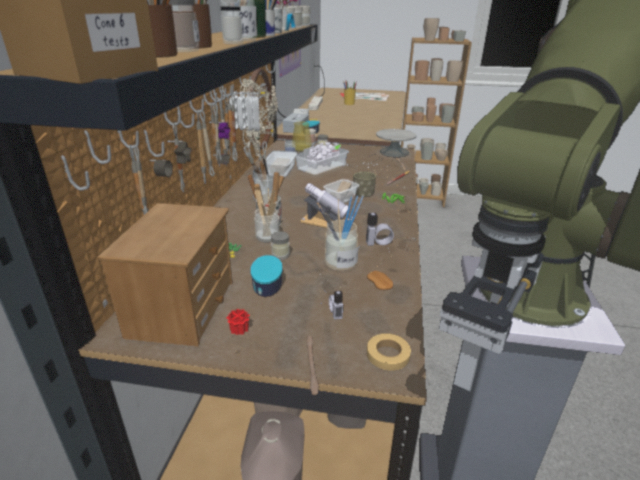

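Scene: one clamp at (245,243), another nearer at (352,325), extruder at (455,300). Side: clamps at (337,303) and (375,230), extruder at (325,203). Next, enlarged crops.

```bash
cat > h.py <<'E'
import numpy as np, cv2
from scipy.spatial.transform import Rotation as R
from scipy.optimize import least_squares
CAM={"scene":([458.229,319.197,241.179],[-0.09130313,-0.4938023,0.62431302],[-2.1778296497,-5.48348e-05,-0.8913556027]),
"side":([437.6464,319.324,245.2918],[0.37000162,0.95200707,0.62449504],[-2.0869413982,-0.0115709208,-2.969090961])}
def proj(n,P):
    (f,cx,cy),o,r=CAM[n]; q=(np.atleast_2d(P)-o)@R.from_euler('xyz',r).as_matrix()
    return np.c_[cx+f*q[:,0]/q[:,2],cy+f*q[:,1]/q[:,2]]
def ray(n,uv):
    (f,cx,cy),o,r=CAM[n]; d=R.from_euler('xyz',r).as_matrix()@np.array([(uv[0]-cx)/f,(uv[1]-cy)/f,1]); return np.array(o),d
def atz(n,uv,z):
    o,d=ray(n,uv); return o+d*(z-o[2])/d[2]
def tri(uvs):
    A=np.zeros((3,3));b=np.zeros(3)
    for n,uv in uvs.items():
        o,d=ray(n,uv);d/=np.linalg.norm(d);M=np.eye(3)-np.outer(d,d);A+=M;b+=M@o
    return np.linalg.solve(A,b)
E
python3 - <<'E'
from h import *
s=cv2.imread("pics/scene0.png");d=cv2.imread("pics/side0.png")
def crop(i,x,y,w,h): return cv2.resize(i[y:y+h,x:x+w],(400,300),interpolation=cv2.INTER_CUBIC)
a=np.vstack([np.hstack([crop(s,220,218,60,45),crop(s,395,255,120,90)]),np.hstack([crop(d,310,280,60,45),crop(d,295,175,80,60)])])
cv2.imwrite("pics/crop0.png",a)
for n,uv in (("scene",(248,257)),("scene",(347,352)),("side",(337,317)),("side",(378,243)),("scene",(445,352))): print(n,uv,atz(n,uv,0))
print(atz("scene",(442,352),.01),atz("scene",(406,320),.01))
E
```

```text
scene (248, 257) [0.45712082 0.1573751  0.        ]
scene (347, 352) [ 0.37122762 -0.18355853  0.        ]
side (337, 317) [0.45683736 0.18028763 0.        ]
side (378, 243) [ 0.38548404 -0.1798258   0.        ]
scene (445, 352) [ 0.48032705 -0.31861311  0.        ]
[ 0.46788457 -0.31735106  0.01      ] [ 0.4970836  -0.22877062  0.01      ]
```

View pics/crop0.png

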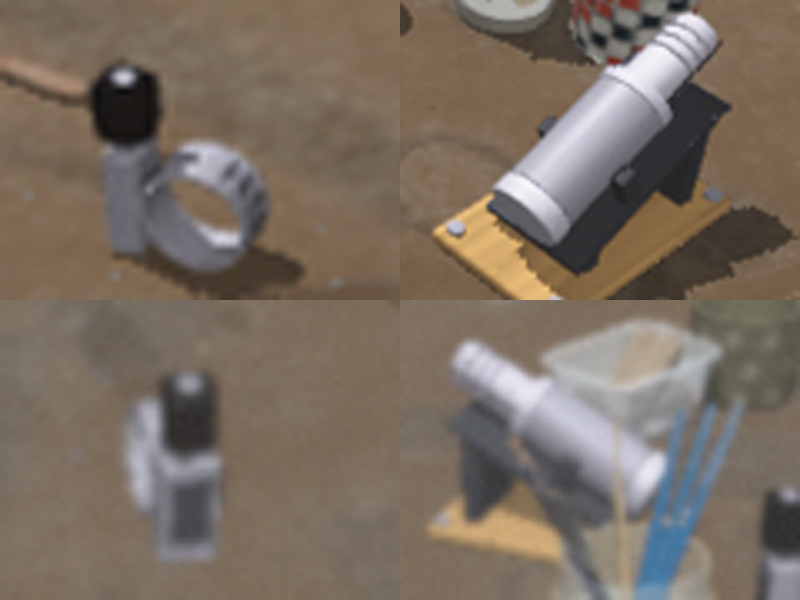

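Crops: target clamp has key top at scene (239,229), ring centre (251.5,249), and side key top (338,292). The extruder muzzle points away from the scene camera, with its tip at scene ≈(485,263).

```bash
python3 - <<'E'
from h import *
key=tri({"scene":(238.9,229.5),"side":(338,292)}); print("keytop tri",key)
key2=tri({"scene":(358,297),"side":(373,213)}); print("big keytop tri",key2)
kt=atz("scene",(238.9,230),.067); rc=atz("scene",(251.5,248.7),.0205)
print(kt,rc,np.linalg.norm((rc-kt)[:2]),np.arctan2(*(kt-rc)[1::-1]), atz("side",(338,292),.067))
# extruder fit: params x,y,yaw
def pts(p):
    c,s=np.cos(p[2]),np.sin(p[2])
    M=np.array([[c,-s,0],[s,c,0],[0,0,1]])
    return lambda L:np.array(L)@M.T+[p[0],p[1],0]
# board: origin 7.5mm from middle toward muzzle -> board x from -85 to 70
C=[[-.085,.045,.01],[-.085,-.045,.01],[.07,-.045,.01]]
sc=[(405.5,321.5),(443,351.5),(495,317)]
f=lambda p:(proj("scene",pts(p)(C))-sc).ravel()
r=least_squares(f,[.55,-.3,-.318]);print(r.x,r.fun)
for n,uv in (("scene",(462,272)),("scene",(374,257)),("scene",(428,262))): print(uv,atz(n,uv,0))
print("stick tops", [atz("scene",u,.15) for u in ((508,220),(480,190))])
E
```

```text
keytop tri [0.45703557 0.17757241 0.06666095]
big keytop tri [ 0.40773906 -0.17491594  0.09815211]
[0.45514885 0.1756324  0.067     ] [0.46590108 0.15260934 0.0205    ] 0.02541006845919783 2.0077133439759263 [0.4571004  0.17791924 0.067     ]
[ 0.56118741 -0.29547304 -0.25765254] [-0.57950432  0.82335376 -1.10564854  0.61664773  1.80023827 -1.90023665]
(462, 272) [ 0.71190271 -0.24481046  0.        ]
(374, 257) [ 0.63728153 -0.06563523  0.        ]
(428, 262) [ 0.69763939 -0.17013724  0.        ]
stick tops [array([ 0.72679627, -0.30484657,  0.15      ]), array([ 0.8094326 , -0.21326516,  0.15      ])]
```

Triangulated key-top height of 66.7 mm confirms the far clamp is the small one; the other's is 98 mm. Moving to hover over it.

>>> {"op": "carry_out", "data": {"plan": [[[-28,-17,0,0,0,0,94],[-28,-17,0,0,0,0,94],[-28,-17,0,0,0,0,94],[-28,-17,0,0,0,0,94],[-28,-17,0,0,0,0,94],[-28,-17,0,0,0,0,94],[-28,-17,0,0,0,0,94],[-28,-17,0,0,0,0,94],[-28,-17,0,0,0,0,94],[-28,-17,0,0,0,0,94],[-28,-17,0,0,0,0,94],[-28,-17,0,0,0,0,94],[0,0,0,0,0,0.115,94],[0,0,0,0,0,0.115,94],[0,0,0,0,0,0.115,94],[0,0,0,0,0,0.115,94],[0,0,0,0,0,0.115,94],[0,0,0,0,0,0.115,94],[0,0,0,0,0,0,94],[0,0,0,0,0,0,94]]], "squeeze": 50}}

```text
time_s: 1.77
ee_pos: [0.4515, 0.1691, 0.2052]
eef_rot: [-3.141, -0.0, 2.013]
force: [0.2, -0.1, 0.1]
grip_width: 0.0942
grip_force: 0.0
```

```bash
cat >> h.py <<'E'
def snap(n,f):
    from station import optics
    c=optics.camera(n);K=c["intrinsics"]
    cv2.imwrite(f,c["pixels"][:,:,::-1]);CAM[n]=([K[0][0],K[0][2],K[1][2]],np.array(c["origin"]),np.array(c["rotation"]))
    print(n,[np.array(v).tolist() for v in CAM[n]])
    return c["pixels"]
def st():
    from station import telemetry
    o=telemetry.get_obs()
    for k in ("time_s","ee_pos","eef_rot","force","moment","qpos","grip_width","grip_force"): print(k,np.round(o[k],4))
    return o
E
python3 -c "
from h import *
snap('wrist','pics/w1.png');st()"
```

```text
wrist [[387.5696403862997, 317.45602627143813, 240.9155659212026], [0.4196554203071214, 0.2372851526297064, 0.38387588029925], [2.88365125661569, 0.0008518412879170434, 0.4430755424031345]]
time_s 1.8167
ee_pos [0.4516 0.1691 0.2053]
eef_rot [-3.1413 -0.      2.014 ]
force [ 0.4234 -0.1122  0.7652]
moment [-0.0093  0.0494 -0.0191]
qpos [ 0.2823  0.1487  1.7064 -0.      1.2868 -0.1608]
grip_width 0.0942
grip_force 0.0
```

View pics/w1.png

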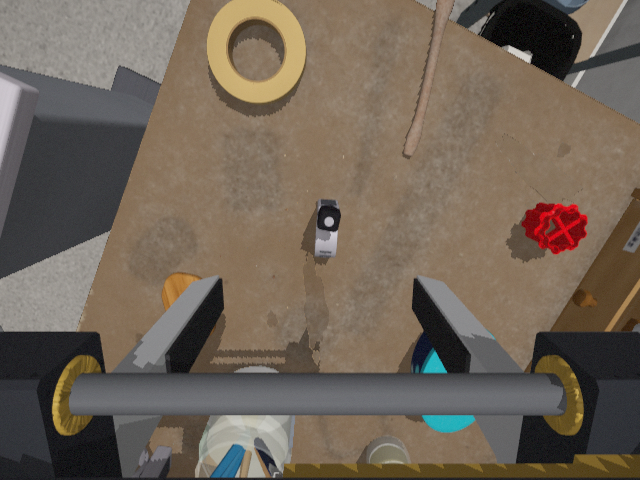

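Wrist view shows the clamp with its key centre at (329,219) and its band end at ~(325,250). It looks nearly aligned with the fingers. I'll measure it finely.

```bash
python3 - <<'E'
from h import *
CAM["wrist"]=([387.57,317.456,240.916],[0.41965542,0.23728515,0.38387588],[2.88365126,0.00085184,0.44307554])
im=cv2.imread("pics/w1.png");g=cv2.cvtColor(im,cv2.COLOR_BGR2GRAY)
big=cv2.resize(im[190:265,285:385],(800,600),interpolation=cv2.INTER_CUBIC);cv2.imwrite("pics/w1c.png",big)
for z,uv in ((.067,(329,221)),(.0405,(325,250))): print(atz("wrist",uv,z))
E
```

```text
[0.4565844  0.18129876 0.067     ]
[0.46822496 0.1504763  0.0405    ]
```

View pics/w1c.png

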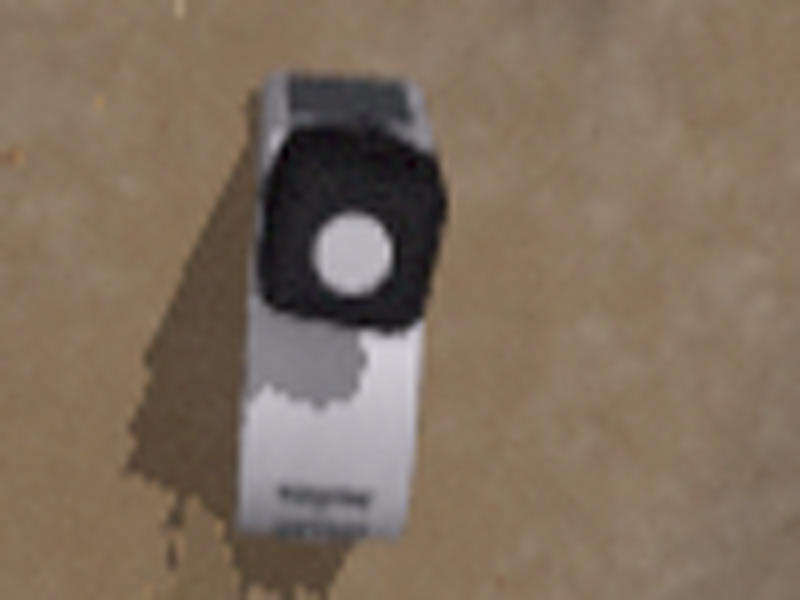

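>>> {"op": "carry_out", "data": {"plan": [[[4,3.5,0,0,0,0.06,94],[4,3.5,0,0,0,0.06,70],[0,0,20,0,0,0,60],[0,0,25,0,0,0,50],[0,0,25,0,0,0,46],[0,0,25,0,0,0,46],[0,0,25,0,0,0,46],[0,0,21,0,0,0,46],[0,0,12,0,0,0,46],[0,0,8,0,0,0,46],[0,0,0,0,0,0,30],[0,0,0,0,0,0,24],[0,0,0,0,0,0,20],[0,0,0,0,0,0,16],[0,0,0,0,0,0,10],[0,0,0,0,0,0,5],[0,0,0,0,0,0,5],[0,0,0,0,0,0,5]]], "squeeze": 50}}

```text
time_s: 3.32
ee_pos: [0.4553, 0.1794, 0.0451]
eef_rot: [3.14, -0.0, 1.89]
force: [-1.0, 0.0, 6.8]
grip_width: 0.018
grip_force: 50.0
```

```bash
python3 -c "
from h import *
i=snap('wrist','pics/w2.png');st()
cv2.imwrite('pics/w2c.png',cv2.resize(i[150:480,120:560,::-1],(800,600)))"
```

```text
wrist [[387.5696403862997, 317.45602627143813, 240.9155659212026], [0.4316116054373005, 0.25092443884676435, 0.22376933798803514], [2.8835747282471202, -0.0008501197589658727, 0.31963441464196807]]
time_s 3.3667
ee_pos [0.4553 0.1794 0.0451]
eef_rot [ 3.1403 -0.      1.89  ]
force [-2.1363  0.5438  6.9094]
moment [0.0182 0.2282 0.0678]
qpos [ 3.0050e-01  3.7100e-01  1.8419e+00  1.0000e-04  9.2740e-01 -1.8700e-02]
grip_width 0.0176
grip_force 49.9574
```

View pics/w2c.png

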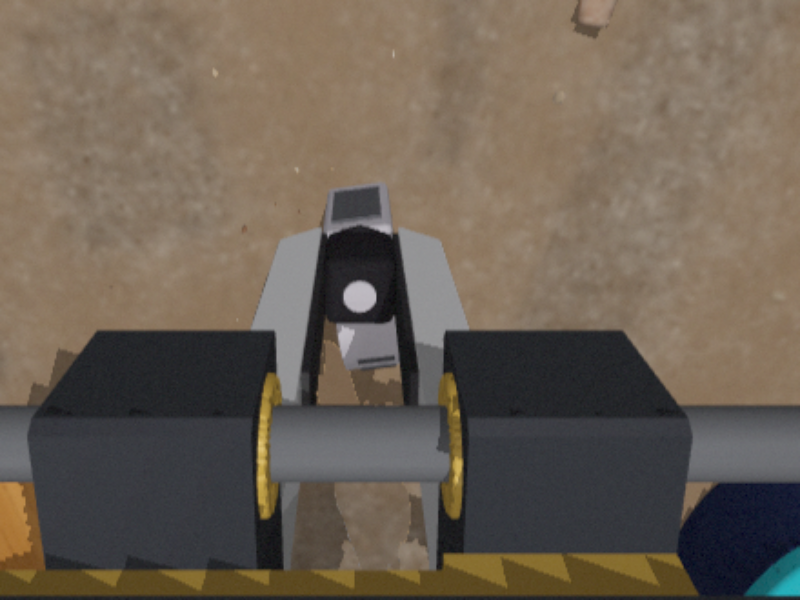

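Grasp is good (17.6 mm opening). The clamp sits ~0.09 rad anticlockwise of the tool. Next I lift, turn and go to view the muzzle from above.

>>> {"op": "carry_out", "data": {"plan": [[[0,0,-10,0,0,0,5],[0,0,-30,0,0,0.1,5],[0,0,-35,0,0,0.1,5],[0,0,-35,0,0,0.1,5],[0,0,-35,0,0,0.1,5],[0,0,-35,0,0,0.1,5],[0,0,-35,0,0,0.1,5],[0,0,-35,0,0,0.1,5],[0,0,-30,0,0,0,5],[0,0,0,0,0,0,5]]]}}

```text
time_s: 4.2
ee_pos: [0.4557, 0.1794, 0.3309]
eef_rot: [3.135, -0.006, 1.189]
force: [0.3, -0.4, -0.9]
grip_width: 0.0176
grip_force: 50.0
```

>>> {"op": "carry_out", "data": {"plan": [[[-20,15,0,0,0,0,5],[-30,22.5,0,0,0,0,5],[-30,22.5,0,0,0,0,5],[-30,22.5,0,0,0,0,5],[-30,22.5,0,0,0,0,5],[-30,22.5,0,0,0,0,5],[-30,22.5,0,0,0,0,5],[-30,22.5,0,0,0,0,5],[-30,22.5,0,0,0,0,5],[-30,22.5,0,0,0,0,5],[-30,22.5,0,0,0,0,5],[-30,22.5,0,0,0,0,5],[-30,22.5,0,0,0,0,5],[-30,22.5,0,0,0,0,5],[-30,22.5,0,0,0,0,5],[-30,22.5,0,0,0,0,5],[-10,7.5,0,0,0,0,5],[0,0,0,0,0,0,5],[0,0,0,0,0,0,5]]]}}

```text
time_s: 5.78
ee_pos: [0.6104, -0.4005, 0.323]
eef_rot: [-3.139, -0.001, 1.189]
force: [0.4, -0.1, -1.8]
grip_width: 0.0173
grip_force: 50.0
```

```bash
python3 -c "
from h import *
i=snap('wrist','pics/w3.png');snap('scene','pics/s3.png');st()"
```

```text
wrist [[387.5696403862997, 317.45602627143813, 240.9155659212026], [0.6380249734645304, -0.33072200635664456, 0.5017070918143309], [2.8837806794166667, 0.0026098524335183004, -0.3810186917697511]]
scene [[458.22908144823236, 319.19733948761166, 241.17930337407984], [-0.09130313393393576, -0.49380230040344764, 0.6243130219534618], [-2.1778296497148997, -5.4834761272548604e-05, -0.8913556027407321]]
time_s 5.8833
ee_pos [ 0.6106 -0.3992  0.3247]
eef_rot [-3.1415e+00 -1.0000e-04  1.1909e+00]
force [-0.0546  0.4629 -1.6954]
moment [-0.0337  0.1125  0.0142]
qpos [-6.292e-01  7.305e-01  6.192e-01  1.000e-04  1.792e+00 -2.492e-01]
grip_width 0.0178
grip_force 49.9516
```

View pics/w3.png

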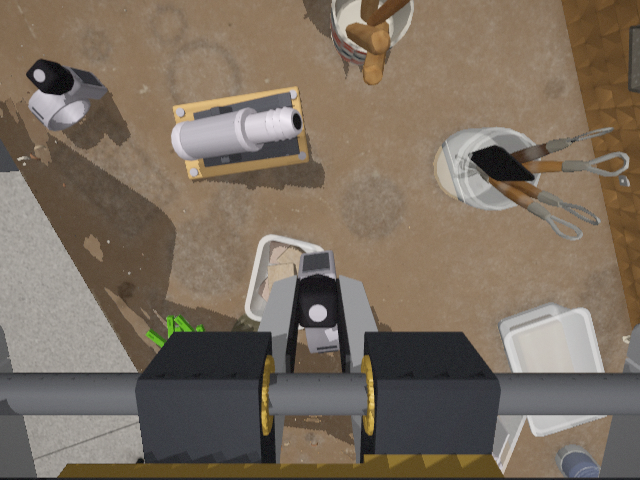

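Wrist view is clear: muzzle tip ≈(299,121), shoulder ≈(250,129), barrel rear ≈(178,140), and board corners (174,105), (299,88), (310,158), (195,180). I'll fit the model silhouette to this view and the scene view.

```bash
cat > fit.py <<'E'
from h import *
from scipy.optimize import minimize
CAM["wrist"]=([387.57,317.456,240.916],[0.63802497,-0.33072201,0.50170709],[2.88378068,0.00260985,-0.38101869])
SEG=[(-.089,.0,.021,.021),(-.006,0,.022,.022),(0,.024,.015,.015),(.024,.044,.0158,.0158),(.044,.052,.0158,.0115)]
def pose(p):
    return R.from_euler('ZY',[p[2],-np.deg2rad(26)]), np.array([p[0],p[1],.085])
a=np.linspace(0,2*np.pi,40)
S=8
def mask(n,p,box):
    Rm,t=pose(p);x0,y0,x1,y1=box;m=np.zeros(((y1-y0)*S,(x1-x0)*S),np.uint8)
    for l,h,r0,r1 in SEG:
        P=np.vstack([np.c_[0*a+l,r0*np.cos(a),r0*np.sin(a)],np.c_[0*a+h,r1*np.cos(a),r1*np.sin(a)]])
        q=(proj(n,Rm.apply(P)+t)+.5-[x0,y0])*S
        cv2.fillConvexPoly(m,cv2.convexHull(q.astype(np.float32)).astype(np.int32),255)
    return cv2.resize(m,(x1-x0,y1-y0),interpolation=cv2.INTER_AREA)/255.
B={"wrist":(160,80,320,195),"scene":(410,250,505,340)}
im={"wrist":cv2.imread("pics/w3.png"),"scene":cv2.imread("pics/scene0.png")}
ob={}
for n,(x0,y0,x1,y1) in B.items():
    c=im[n][y0:y1,x0:x1].astype(float);sat=c.max(2)-c.min(2)
    m=((c.mean(2)>112)&(sat<35)).astype(np.uint8)
    m=cv2.morphologyEx(m,cv2.MORPH_CLOSE,np.ones((7,7)))
    k,l,s,_=cv2.connectedComponentsWithStats(m);m=l==1+np.argmax(s[1:,4]);ob[n]=m.astype(float)
if __name__=="__main__":
    for use in (["wrist"],["scene"],["wrist","scene"]):
        cost=lambda p:sum(np.abs(mask(n,p,B[n])-ob[n]).sum() for n in use)
        best=min((minimize(cost,[x,-.33,-.3],method="Nelder-Mead",options=dict(initial_simplex=np.array([[x,-.33,-.3],[x+.02,-.33,-.3],[x,-.31,-.3],[x,-.33,-.2]]),xatol=1e-5,fatol=.01)) for x in (.57,.6)),key=lambda r:r.fun)
        print(use,best.x,best.fun,[ob[n].sum() for n in use])
    v=[]
    for n,(x0,y0,x1,y1) in B.items():
        c=im[n][y0:y1,x0:x1].copy();c=cv2.resize(c,None,fx=4,fy=4)
        for m,col in((mask(n,best.x,B[n]),(0,255,0)),(ob[n],(0,0,255))):
            mm=cv2.resize(m,None,fx=4,fy=4)>.5;cs,_=cv2.findContours(mm.astype(np.uint8),0,1);cv2.drawContours(c,cs,-1,col,1)
        v.append(cv2.copyMakeBorder(cv2.resize(c,(400,int(400*c.shape[0]/c.shape[1]))),0,0,0,0,0))
    H=max(x.shape[0] for x in v);cv2.imwrite("pics/fit.png",np.hstack([cv2.copyMakeBorder(x,0,H-x.shape[0],0,0,0) for x in v]))
E
python3 fit.py
```

```text
['wrist'] [ 0.57464589 -0.29476471 -0.22805818] 468.6745098039215 [np.float64(4760.0)]
['scene'] [ 0.58425301 -0.29330914 -0.21542935] 502.4509803921569 [np.float64(2004.0)]
['wrist', 'scene'] [ 0.57677272 -0.29522588 -0.23046035] 1078.9176470588236 [np.float64(4760.0), np.float64(2004.0)]
```

View pics/fit.png

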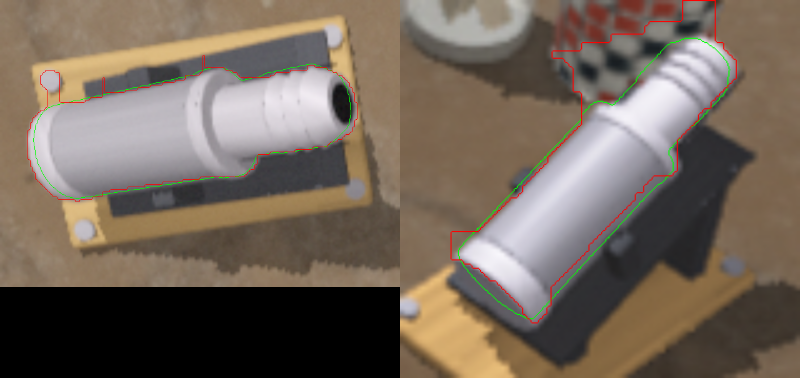

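```bash
python3 - <<'E'
from fit import *
def obs(n,th,k):
    x0,y0,x1,y1=B[n];c=im[n][y0:y1,x0:x1].astype(float);sat=c.max(2)-c.min(2)
    m=((c.mean(2)>th)&(sat<30)).astype(np.uint8)
    m=cv2.morphologyEx(cv2.morphologyEx(m,cv2.MORPH_CLOSE,np.ones((3,3))),cv2.MORPH_OPEN,np.ones((k,k)))
    _,l,s,_=cv2.connectedComponentsWithStats(m);m=(l==1+np.argmax(s[1:,4])).astype(np.uint8)
    f=cv2.findContours(m,0,1)[0];cv2.drawContours(m,f,-1,1,-1);return m.astype(float)
ob={"wrist":obs("wrist",112,7),"scene":obs("scene",135,7)}
# scene: ignore dark end face of barrel & cup region
W={n:np.ones_like(ob[n]) for n in ob}
W["scene"][:38,:52]=0; W["scene"][58:,:]=0
W["wrist"][:, :30]=0
for use in (["wrist"],["scene"],["wrist","scene"]):
    cost=lambda p:sum((W[n]*np.abs(mask(n,p,B[n])-ob[n])).sum() for n in use)
    x=.577;r=minimize(cost,[x,-.295,-.23],method="Nelder-Mead",options=dict(initial_simplex=np.array([[x,-.295,-.23],[x+.01,-.295,-.23],[x,-.285,-.23],[x,-.295,-.3]]),xatol=1e-5,fatol=.01))
    print(use,r.x,r.fun)
C=np.array([[-.085,.045,.01],[.07,.045,.01],[.07,-.045,.01],[-.085,-.045,.01]])
uv=np.array([(174,105.5),(299,87.5),(309.5,158.5),(193,180)])
Q=np.array([atz("wrist",u,.01) for u in uv]);print(Q, [np.linalg.norm(Q[i]-Q[(i+1)%4]) for i in range(4)])
f=lambda p:((C@R.from_euler('z',p[2]).as_matrix().T)[:,:2]+p[:2]-Q[:,:2]).ravel()
r=least_squares(f,[.56,-.3,-.25]);print("board",r.x,r.fun*1e3)
E
```

```text
['wrist'] [ 0.57519554 -0.29538917 -0.23100138] 267.6078431372549
['scene'] [ 0.58015664 -0.29498502 -0.19362147] 230.46274509803922
['wrist', 'scene'] [ 0.57583618 -0.29537741 -0.22905039] 519.7176470588236
[[ 0.49106569 -0.23023891  0.01      ]
 [ 0.63836118 -0.26746063  0.01      ]
 [ 0.61882131 -0.34862667  0.01      ]
 [ 0.47244564 -0.31860758  0.01      ]] [np.float64(0.1519256959569329), np.float64(0.08348492036325979), np.float64(0.14942216638986497), np.float64(0.09030906652677355)]
board [ 0.56248581 -0.29290061 -0.22416068] [-1.45029858  0.10693774  2.37627287  2.87400201  1.91020523 -3.7082522
 -2.83617952  0.72731245]
```

```bash
cat >> h.py <<'E'
SH=np.array([.576,-.2955,.085]);YAW=-.228
RM=R.from_euler('ZY',[YAW,-np.deg2rad(26)])
def tool_R(delta): # tool in muzzle frame: z=-mz, y = mx turned by -delta about mz
    y=np.array([np.cos(delta),-np.sin(delta),0]);z=np.array([0,0,-1.]);return RM*R.from_matrix(np.c_[np.cross(y,z),y,z])
def goto(bx,delta,off=(0,.0265,.0245),by=0,bz=0):
    o=st();T=R.from_euler('xyz',o["eef_rot"]);Tn=tool_R(delta)
    tgt=SH+RM.apply(np.array([bx,by,bz])+off)
    print("tgt",tgt,"shift tool mm",np.round(T.inv().apply(tgt-o["ee_pos"])*1e3,1),"turn",np.round((T.inv()*Tn).as_rotvec(),4),
     "after-turn shift",np.round(Tn.inv().apply(tgt-o["ee_pos"])*1e3,1),"turn in new axes; now in muzzle TCP",np.round(RM.inv().apply(o["ee_pos"]-SH)*1e3,1))
E
python3 - <<'E'
from h import *
im=cv2.imread("pics/w2.png");g=cv2.cvtColor(im,cv2.COLOR_BGR2GRAY).astype(float)
# slot / housing edges, row position of strongest vertical gradients per column
sub=cv2.GaussianBlur(g,(0,0),.8)
gy=np.gradient(sub,axis=0)
def line(x0,x1,y0,y1,sgn):
    xs=np.arange(x0,x1);ys=[]
    for x in xs:
        c=sgn*gy[y0:y1,x];c=np.clip(c,0,None);k=c.argmax();w=c[max(0,k-2):k+3];ys.append(y0+max(0,k-2)+(w*np.arange(len(w))).sum()/w.sum())
    p=np.polyfit(xs,ys,1);print((x0,x1),p,np.std(np.polyval(p,xs)-ys))
line(306,327,248,260,-1);line(306,327,262,276,1)
line(314,334,340,360,-1)
# white dot
for f,(x0,y0,x1,y1),org,eul,z in (("w2",(305,295,333,330),[0.43161161,0.25092444,0.22376934],[2.88357473,-0.00085012,0.31963441],.067),("w3",(305,300,332,325),[0.63802497,-0.33072201,0.50170709],[2.88378068,0.00260985,-0.38101869],.3247-.0451+.067)):
    gg=cv2.cvtColor(cv2.imread(f"pics/{f}.png"),cv2.COLOR_BGR2GRAY)[y0:y1,x0:x1];m=(gg>140).astype(np.uint8)
    k,l,s,c=cv2.connectedComponentsWithStats(m);i=1+np.argmax(s[1:,4]);CAM["wrist"]=([387.57,317.456,240.916],org,eul)
    print(f,s[i],c[i]+[x0,y0],atz("wrist",c[i]+[x0,y0],z))
goto(.085,.11)
E
```

```text
(306, 327) [-1.28880447e-01  2.94351927e+02] 0.08373150023962589
(306, 327) [-1.30989201e-01  3.11453090e+02] 0.28513288750502497
(314, 334) [-3.21917623e-01  4.51129225e+02] 1.4878308785567478
w2 [  4  10  18  17 235] [317.43829787 312.85531915] [0.45501446 0.18061683 0.067     ]
w3 [  4   5  18  17 244] [317.43032787 312.80327869] [ 0.61039923 -0.39856525  0.3466    ]
time_s 5.8833
ee_pos [ 0.6106 -0.3992  0.3247]
eef_rot [-3.1415e+00 -1.0000e-04  1.1909e+00]
force [-0.0546  0.4629 -1.6954]
moment [-0.0337  0.1125  0.0142]
qpos [-6.292e-01  7.305e-01  6.192e-01  1.000e-04  1.792e+00 -2.492e-01]
grip_width 0.0178
grip_force 49.9516
tgt [ 0.645948   -0.28452633  0.144282  ] shift tool mm [119.5  -9.7 180.5] turn [-0.45    0.0591 -0.0412] after-turn shift [111.1 -84.2 165.9] turn in new axes; now in muzzle TCP [156.5 -93.1 190.4]
```

```bash
sed -i 's/off=(0,.0265,.0245)/off=(0,.0255,.0245)/' h.py; python3 -c "
from h import *
goto(.085,.13)
CAM['wrist']=([387.57,317.456,240.916],[0.63802497,-0.33072201,0.50170709],[2.88378068,0.00260985,-0.38101869])
for z in (.12,.15,.18): print('stick',atz('wrist',(373,78),z), atz('scene',(480,190),z),atz('scene',(508,222),z))
"|grep -v qpos
```

```text
time_s 5.8833
ee_pos [ 0.6106 -0.3992  0.3247]
eef_rot [-3.1415e+00 -1.0000e-04  1.1909e+00]
force [-0.0546  0.4629 -1.6954]
moment [-0.0337  0.1125  0.0142]
grip_width 0.0178
grip_force 49.9516
tgt [ 0.64572197 -0.28550045  0.144282  ] shift tool mm [118.5  -9.6 180.5] turn [-0.4494  0.0636 -0.0216] after-turn shift [108.4 -86.3 165.9] turn in new axes; now in muzzle TCP [156.5 -93.1 190.4]
stick [ 0.7043733  -0.29932586  0.12      ] [ 0.86640357 -0.19552137  0.12      ] [ 0.77090115 -0.29571087  0.12      ]
stick [ 0.6991587  -0.30179342  0.15      ] [ 0.8094326  -0.21326516  0.15      ] [ 0.71961132 -0.30749471  0.15      ]
stick [ 0.6939441  -0.30426097  0.18      ] [ 0.75246163 -0.23100896  0.18      ] [ 0.66832149 -0.31927854  0.18      ]
```

>>> {"op": "carry_out", "data": {"plan": [[[0,0,0,-0.1124,0.0159,-0.0054,5],[0,0,0,-0.1124,0.0159,-0.0054,5],[0,0,0,-0.1124,0.0159,-0.0054,5],[0,0,0,-0.1124,0.0159,-0.0054,5],[18,-15.5,0,0,0,0,5],[18,-15.5,0,0,0,0,5],[18,-15.5,0,0,0,0,5],[18,-15.5,0,0,0,0,5],[18,-15.5,0,0,0,0,5],[18,-15.5,0,0,0,0,5],[0,0,25,0,0,0,5],[0,0,25,0,0,0,5],[0,0,25,0,0,0,5],[0,0,25,0,0,0,5],[0,0,25,0,0,0,5],[0,0,10,0,0,0,5],[0,0,0,0,0,0,5],[0,0,0,0,0,0,5]]]}}

```text
time_s: 7.38
ee_pos: [0.626, -0.2809, 0.1699]
eef_rot: [2.696, -0.056, 1.225]
force: [-0.9, -0.5, -0.8]
grip_width: 0.0176
grip_force: 50.0
```

```bash
python3 -c "
from h import *
i=snap('wrist','pics/w4.png');j=snap('scene','pics/s4.png');k=snap('side','pics/d4.png')
goto(.078,.13)
a=cv2.resize(i[150:420,160:520],(400,300),interpolation=2);b=cv2.resize(j[190:340,395:595],(400,300),interpolation=2)
c=cv2.resize(k[160:235,265:365],(400,300),interpolation=2)
cv2.imwrite('pics/m4.png',np.vstack([np.hstack([a,b]),np.hstack([c,a*0])])[:,:,::-1])
"
```

```text
wrist [[387.5696403862997, 317.45602627143813, 240.9155659212026], [0.575036588971019, -0.1924186708732245, 0.33494603945751633], [2.945280998839038, -0.4444538201094972, -0.3717972234164013]]
scene [[458.22908144823236, 319.19733948761166, 241.17930337407984], [-0.09130313393393576, -0.49380230040344764, 0.6243130219534618], [-2.1778296497148997, -5.4834761272548604e-05, -0.8913556027407321]]
side [[437.64640406943056, 319.3240494585133, 245.29175184262317], [0.37000162106196705, 0.9520070737581735, 0.6244950370157951], [-2.086941398216966, -0.011570920835845433, -2.9690909607429394]]
time_s 7.5333
ee_pos [ 0.6262 -0.2816  0.171 ]
eef_rot [ 2.6938 -0.0557  1.2247]
force [-0.5827 -0.4632 -1.0823]
moment [ 0.0411  0.456  -0.0237]
qpos [-0.5261  0.4025  1.5308  0.1809  0.7826 -0.2681]
grip_width 0.018
grip_force 49.9513
tgt [ 0.63959324 -0.28407838  0.1412134 ] shift tool mm [ 0.6 -0.8 32.7] turn [-0.0026  0.0016 -0.0005] after-turn shift [ 0.5 -0.9 32.7] turn in new axes; now in muzzle TCP [78.8 24.9 57.2]
```

View pics/m4.png

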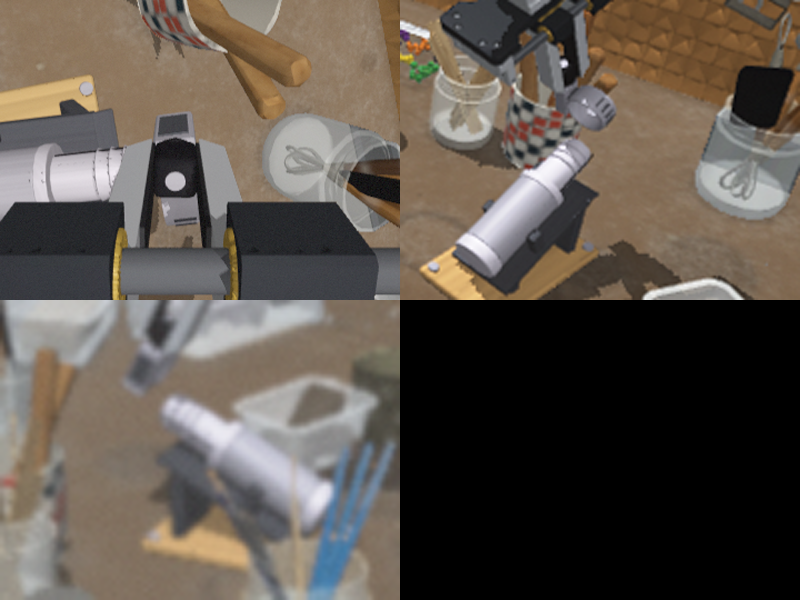

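Montage shows the clamp aligned above and ahead of the muzzle tip. Next, a numeric refinement of the muzzle's lateral position from this close wrist view.

```bash
python3 - <<'E'
import fit
from fit import *
CAM["wrist"]=([387.5696,317.456,240.9156],[0.575036589,-0.192418671,0.334946039],[2.945280999,-0.444453820,-0.371797223])
g=cv2.GaussianBlur(cv2.cvtColor(cv2.imread("pics/w4.png"),cv2.COLOR_BGR2GRAY).astype(float),(0,0),1)
box=(160,240,275,380)
m=mask("wrist",[.576,-.2955,-.228],box)
gy=np.gradient(g,axis=0)
for x in range(166,262,8):
    c=np.where(m[:,x-160]>.5)[0];t,b=c[0]+240,c[-1]+240
    ot=t-14+gy[t-14:t+14,x].argmax();obm=b-14+(-gy[b-14:b+14,x]).argmax()
    print(x,"model",t,b,"obs",ot,obm, round(gy[ot,x]),round(gy[obm,x]))
p0=proj("wrist",[SH+RM.apply([.02,0,0])]);p1=proj("wrist",[SH+RM.apply([.02,.002,0])]);print(p0,p1-p0)
# shoulder edge along the middle row
row=int(p0[0,1]);gx=np.gradient(g,axis=1)[row,165:262];i=np.argsort(-abs(gx))[:8]+165;print("row",row,sorted(i), proj("wrist",[SH+RM.apply([0,0,.0155]),SH+RM.apply([0,0,.022])]))
E
```

```text
166 model 285 349 obs 286 340 12 -28
174 model 284 348 obs 285 334 12 -8
182 model 283 347 obs 284 333 12 -20
190 model 282 346 obs 283 332 12 -39
198 model 279 346 obs 280 332 18 -47
206 model 279 345 obs 279 331 14 -29
214 model 288 340 obs 290 331 28 -42
222 model 287 333 obs 289 331 30 -41
230 model 286 332 obs 289 331 29 -40
238 model 285 331 obs 288 331 30 -38
246 model 283 331 obs 287 330 23 -37
254 model 282 330 obs 286 330 35 -33
[[237.00437148 307.90389566]] [[-0.55345514 -2.7820695 ]]
row 307 [np.int64(200), np.int64(201), np.int64(204), np.int64(205), np.int64(245), np.int64(246), np.int64(256), np.int64(259)] [[200.26210761 322.21292445]
 [197.07125349 327.13587563]]
```

```bash
sed -i 's/^SH=.*/SH=np.array([.578,-.2967,.085]);YAW=-.243/' h.py; python3 -c "
from h import *
goto(.078,.13)"|tail -1
```

```text
tgt [ 0.6417574  -0.28623352  0.1412134 ] shift tool mm [-0.7  1.7 33.9] turn [-0.0034 -0.0049  0.013 ] after-turn shift [-0.5  1.6 33.9] turn in new axes; now in muzzle TCP [76.5 26.2 58.4]
```

>>> {"op": "carry_out", "data": {"plan": [[[-0.5,1.6,12,-0.0034,-0.0049,0.013,5],[0,0,12,0,0,0,5],[0,0,10,0,0,0,5],[0,0,0,0,0,0,5],[0,0,0,0,0,0,5],[-0.6,-5,0,0,0,0,5],[-0.6,-5,0,0,0,0,5],[-0.6,-5,0,0,0,0,5],[-0.6,-5,0,0,0,0,5],[0,0,0,0,0,0,5]]]}}

```text
time_s: 8.37
ee_pos: [0.6232, -0.2812, 0.1298]
eef_rot: [2.694, -0.057, 1.21]
force: [-1.0, 0.7, -0.7]
grip_width: 0.0175
grip_force: 50.0
```

```bash
python3 -c "
from h import *
i=snap('wrist','pics/w5.png');j=snap('scene','pics/s5.png');k=snap('side','pics/d5.png')
goto(.058,.13)
a=cv2.resize(i[220:400,200:440],(400,300),interpolation=2);b=cv2.resize(j[225:300,435:535],(400,300),interpolation=2)
c=cv2.resize(k[160:220,275:355],(400,300),interpolation=2)
cv2.imwrite('pics/m5.png',np.vstack([np.hstack([a,b]),np.hstack([c,a*0])])[:,:,::-1])
"
```

```text
wrist [[387.5696403862997, 317.45602627143813, 240.9155659212026], [0.5732259112907951, -0.19212105474587776, 0.2947928009048507], [2.946763789063799, -0.4458614189788541, -0.38745511002503963]]
scene [[458.22908144823236, 319.19733948761166, 241.17930337407984], [-0.09130313393393576, -0.49380230040344764, 0.6243130219534618], [-2.1778296497148997, -5.4834761272548604e-05, -0.8913556027407321]]
side [[437.64640406943056, 319.3240494585133, 245.29175184262317], [0.37000162106196705, 0.9520070737581735, 0.6244950370157951], [-2.086941398216966, -0.011570920835845433, -2.9690909607429394]]
time_s 8.5167
ee_pos [ 0.6242 -0.2816  0.1305]
eef_rot [ 2.6933 -0.0573  1.2105]
force [ 0.4963 -0.1789 -1.3921]
moment [0.0404 0.4054 0.0127]
qpos [-0.5257  0.4434  1.5746  0.1916  0.6968 -0.2728]
grip_width 0.0178
grip_force 49.9512
tgt [ 0.62430964 -0.28190825  0.13244598] shift tool mm [-0.2  1.1 -1.7] turn [-0.0021 -0.0002 -0.0005] after-turn shift [-0.2  1.1 -1.7] turn in new axes; now in muzzle TCP [57.  25.8 22.8]
```

No contact force at the tip. I'll correct z and go on inserting, watching forces.

>>> {"op": "carry_out", "data": {"plan": [[[-0.3,-2,-1.7,0,0,0,5],[-0.4,-3,0,0,0,0,5],[-0.4,-3,0,0,0,0,5],[-0.4,-3,0,0,0,0,5],[0,0,0,0,0,0,5]]]}}

```text
time_s: 8.93
ee_pos: [0.6131, -0.2788, 0.1264]
eef_rot: [2.694, -0.057, 1.21]
force: [-0.2, -0.8, -1.7]
grip_width: 0.0179
grip_force: 50.0
```

```bash
python3 -c "
from h import *
goto(.046,.13);i=snap('wrist','pics/w6.png')
o=__import__('station').telemetry.get_obs();print('F muzzle',RM.inv().apply(o['force']),'M',RM.inv().apply(o['moment']))
"
```

```text
time_s 8.9333
ee_pos [ 0.6131 -0.2788  0.1264]
eef_rot [ 2.6944 -0.0574  1.2104]
force [-0.1843 -0.7846 -1.6507]
moment [-0.0231  0.447  -0.0692]
qpos [-0.5314  0.4262  1.61    0.1991  0.681  -0.2859]
grip_width 0.0179
grip_force 49.9516
tgt [ 0.61384099 -0.27931308  0.12718553] shift tool mm [-0.2  1.1 -0.3] turn [-0.0032 -0.0003 -0.0006] after-turn shift [-0.2  1.1 -0.3] turn in new axes; now in muzzle TCP [44.9 25.8 24.2]
wrist [[387.5696403862997, 317.45602627143813, 240.9155659212026], [0.5631750235036735, -0.18968280017700076, 0.2913821396742973], [2.9467561467187773, -0.4457988367133705, -0.38735262749118915]]
F muzzle [-0.8316338   0.00530912 -1.22810492] M [-0.15033881  0.47471001 -0.0025222 ]
```

>>> {"op": "carry_out", "data": {"plan": [[[-0.5,-4,0,0,0,0,5],[-0.5,-4,0,0,0,0,5],[-0.5,-4,0,0,0,0,5],[-0.5,-4,0,0,0,0,5],[-0.5,-4,0,0,0,0,5],[0,0,0,0,0,0,5]]]}}

```text
time_s: 9.48
ee_pos: [0.5954, -0.2743, 0.1176]
eef_rot: [2.695, -0.057, 1.21]
force: [-1.8, -0.3, -2.2]
grip_width: 0.0177
grip_force: 50.0
```

```bash
cat >> h.py <<'E'
def F():
    from station import telemetry
    o=telemetry.get_obs();print('F muzzle',RM.inv().apply(o['force']),'M',RM.inv().apply(o['moment']))
E
python3 -c "
from h import *
goto(.025,.13);F();i=snap('wrist','pics/w7.png');j=snap('scene','pics/s7.png');k=snap('side','pics/d7.png')
a=cv2.resize(i[220:400,200:440],(400,300),interpolation=2);b=cv2.resize(j[225:300,435:535],(400,300),interpolation=2)
c=cv2.resize(k[160:220,275:355],(400,300),interpolation=2)
cv2.imwrite('pics/m7.png',np.vstack([np.hstack([a,b]),np.hstack([c,a*0])])[:,:,::-1])
"
```

```text
time_s 9.4833
ee_pos [ 0.5954 -0.2743  0.1176]
eef_rot [ 2.6946 -0.0574  1.2104]
force [-1.7772 -0.2751 -2.2108]
moment [-0.1261  0.5651 -0.1297]
qpos [-0.5408  0.4018  1.6689  0.2141  0.6492 -0.3105]
grip_width 0.0177
grip_force 49.9519
tgt [ 0.59552084 -0.27477154  0.11797973] shift tool mm [-0.4  0.5 -0.3] turn [-0.0035 -0.0003 -0.0007] after-turn shift [-0.4  0.5 -0.3] turn in new axes; now in muzzle TCP [24.6 25.9 24.2]
F muzzle [-2.46009226 -0.69467641 -1.25988837] M [-0.2890315   0.51813467 -0.00330739]
wrist [[387.5696403862997, 317.45602627143813, 240.9155659212026], [0.5454336968953772, -0.1851644468760461, 0.2825346390680466], [2.946812093480242, -0.4455809400067319, -0.38743697537313837]]
scene [[458.22908144823236, 319.19733948761166, 241.17930337407984], [-0.09130313393393576, -0.49380230040344764, 0.6243130219534618], [-2.1778296497148997, -5.4834761272548604e-05, -0.8913556027407321]]
side [[437.64640406943056, 319.3240494585133, 245.29175184262317], [0.37000162106196705, 0.9520070737581735, 0.6244950370157951], [-2.086941398216966, -0.011570920835845433, -2.9690909607429394]]
```

View pics/m7.png

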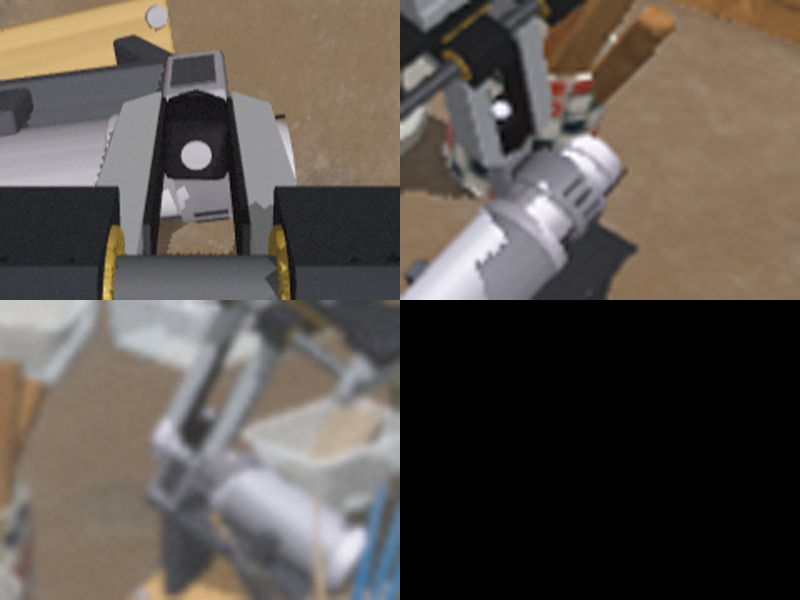

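The montage confirms the band is around the stub, near mid-stub with the tip protruding. Continue to the shoulder in small steps.

>>> {"op": "carry_out", "data": {"plan": [[[-0.4,-3,0,0,0,0,5],[-0.4,-3,0,0,0,0,5],[-0.4,-3,0,0,0,0,5],[-0.2,-1.5,0,0,0,0,5],[0,0,0,0,0,0,5]]]}}

```text
time_s: 10.05
ee_pos: [0.5865, -0.2719, 0.1131]
eef_rot: [2.694, -0.058, 1.211]
force: [0.6, 0.5, -1.9]
grip_width: 0.0174
grip_force: 50.0
```

```bash
python3 -c "
from h import *
goto(.014,.13);F()"|grep -E "tgt|F m"
```

```text
tgt [ 0.58592457 -0.27239264  0.11315765] shift tool mm [-0.6 -0.3 -0.2] turn [-0.0032 -0.0005 -0.0005] after-turn shift [-0.6 -0.3 -0.2] turn in new axes; now in muzzle TCP [14.4 26.1 24.3]
F muzzle [-0.37224143  0.62961796 -1.91469829] M [-0.08568385  0.41592881 -0.04015129]
```

>>> {"op": "carry_out", "data": {"plan": [[[-0.2,-1.5,0,0,0,0,5],[-0.2,-1.5,0,0,0,0,5],[0,0,0,0,0,0,5]]]}}

```text
time_s: 10.3
ee_pos: [0.584, -0.2714, 0.1119]
eef_rot: [2.694, -0.057, 1.211]
force: [-0.7, -0.2, -1.6]
grip_width: 0.0175
grip_force: 50.0
```

```bash
python3 -c "
from h import *
goto(.011,.13);F()"|grep -E "tgt|F m"
```

```text
tgt [ 0.58330741 -0.27174385  0.11184254] shift tool mm [-0.5 -0.5 -0.2] turn [-0.003  -0.0004 -0.0005] after-turn shift [-0.5 -0.5 -0.2] turn in new axes; now in muzzle TCP [11.6 26.  24.3]
F muzzle [-1.25227621 -0.39320711 -1.18312585] M [-0.05087201  0.4131689  -0.00056656]
```

>>> {"op": "carry_out", "data": {"plan": [[[-0.2,-1.5,0,0,0,0,5],[-0.2,-1,0,0,0,0,5],[0,0,0,0,0,0,5]]]}}

```text
time_s: 10.55
ee_pos: [0.583, -0.2712, 0.1119]
eef_rot: [2.691, -0.057, 1.211]
force: [7.3, 0.4, -1.1]
grip_width: 0.0175
grip_force: 49.9
```

```bash
python3 -c "
from h import *
goto(.011,.13);F()"|grep -E "tgt|F m"
```

```text
tgt [ 0.58330741 -0.27174385  0.11184254] shift tool mm [-0.4  0.4  0.2] turn [ 0.0005 -0.0003 -0.0004] after-turn shift [-0.4  0.4  0.2] turn in new axes; now in muzzle TCP [10.6 25.9 24.7]
F muzzle [ 5.79821355  2.155502   -4.0985556 ] M [ 0.38847085 -0.96019578  0.02496165]
```

Contact at the shoulder (≈6 N at bore x ≈ 10.6 mm): the band is home. Turning the key clockwise, first half.

>>> {"op": "carry_out", "data": {"plan": [[[0,0,0,0,0,0,5],[0,0,0,0,0,0,5],[0,0,0,0,0,0.122,5],[0,0,0,0,0,0.122,5],[0,0,0,0,0,0.122,5],[0,0,0,0,0,0.122,5],[0,0,0,0,0,0.122,5],[0,0,0,0,0,0.122,5],[0.2,-0.25,0,0,0,0.122,5],[0.15,-0.25,0,0,0,0.122,5],[0,0,0,0,0,0,5]]]}}

```text
time_s: 11.47
ee_pos: [0.5824, -0.2706, 0.1114]
eef_rot: [2.93, -0.403, 0.259]
force: [1.9, 0.5, 0.0]
grip_width: 0.018
grip_force: 50.0
```

```bash
python3 -c "
from h import *
goto(.010,1.106);F()"|grep -E "tgt|F m|qpos|grip"
```

```text
qpos [-0.5475  0.3835  1.7127  0.2269  0.6237  0.6516]
grip_width 0.018
grip_force 49.9516
tgt [ 0.58243502 -0.27152758  0.11140417] shift tool mm [-0.2  0.9  0. ] turn [-0.001   0.0011 -0.0064] after-turn shift [-0.2  0.9  0. ] turn in new axes; now in muzzle TCP [ 9.8 26.4 24.5]
F muzzle [ 1.54470262  0.92251739 -0.72250244] M [0.13240314 0.00043225 0.03190412]
```

>>> {"op": "carry_out", "data": {"plan": [[[0.1,-0.3,0,0,0,0.122,5],[0.1,-0.3,0,0,0,0.122,5],[0.05,-0.3,0,0,0,0.122,5],[0,-0.3,0,0,0,0.122,5],[0,-0.3,0,0,0,0.122,5],[-0.05,-0.3,0,0,0,0.122,5],[0,0,0,0,0,0.06,5],[0,0,0,0,0,0,5]]]}}

```text
time_s: 12.13
ee_pos: [0.5829, -0.2687, 0.1113]
eef_rot: [-2.986, -0.427, -0.604]
force: [5.1, 0.0, -2.0]
grip_width: 0.0178
grip_force: 49.9
```

```bash
python3 -c "
from h import *
goto(.010,1.9);F();i=snap('wrist','pics/w8.png');snap('scene','pics/s8.png')"|grep -E "tgt|F m|qpos|grip"
```

```text
qpos [-0.544   0.3827  1.7141  0.2252  0.6224  1.4416]
grip_width 0.0178
grip_force 49.9429
tgt [ 0.58243502 -0.27152758  0.11140417] shift tool mm [ 1.2  2.7 -0. ] turn [-0.0001  0.0015  0.0021] after-turn shift [ 1.2  2.7 -0. ] turn in new axes; now in muzzle TCP [ 9.7 28.4 24.5]
F muzzle [ 3.61061836  1.26611607 -3.97084067] M [ 0.29806855 -0.33870136 -0.02143314]
```

>>> {"op": "carry_out", "data": {"plan": [[[0,0,0,0,0,0.07,5],[0,0,0,0,0,0.07,5],[0,0,0,0,0,0.06,5],[0,0,0,0,0,0,5],[0,0,0,0,0,0,5]]]}}

```text
time_s: 12.65
ee_pos: [0.5831, -0.2684, 0.1112]
eef_rot: [-2.902, -0.388, -0.813]
force: [7.9, 0.5, -2.8]
grip_width: 0.0174
grip_force: 50.0
```

```bash
python3 -c "
from h import *
goto(.010,2.1);F()"|grep -E "tgt|F m|qpos|grip"
```

```text
qpos [-0.5436  0.3828  1.7141  0.2257  0.6224  1.6376]
grip_width 0.0174
grip_force 49.9563
tgt [ 0.58243502 -0.27152758  0.11140417] shift tool mm [ 1.8  2.7 -0.1] turn [-0.0003  0.0016  0.006 ] after-turn shift [ 1.8  2.7 -0.1] turn in new axes; now in muzzle TCP [ 9.8 28.7 24.4]
F muzzle [ 5.52967386  2.32943823 -5.8037128 ] M [ 0.93406423 -0.75109471  0.01782991]
```

Pull test: 1.5 mm outward, to feel whether the clamp holds.

>>> {"op": "carry_out", "data": {"plan": [[[1.3,-0.7,0,0,0,0,5],[0,0,0,0,0,0,5],[0,0,0,0,0,0,5]]]}}

```text
time_s: 12.9
ee_pos: [0.5835, -0.2685, 0.1113]
eef_rot: [-2.903, -0.385, -0.814]
force: [-0.7, 5.1, 0.1]
grip_width: 0.0176
grip_force: 50.0
```

```bash
python3 -c "
from h import *
goto(.010,2.1);F()"|grep -E "tgt|F m|qpos|grip"
```

```text
qpos [-0.5432  0.3843  1.7109  0.2238  0.6262  1.6414]
grip_width 0.0176
grip_force 49.9705
tgt [ 0.58243502 -0.27152758  0.11140417] shift tool mm [ 1.4  2.9 -0.2] turn [0.0005 0.0039 0.0043] after-turn shift [ 1.4  2.9 -0.2] turn in new axes; now in muzzle TCP [10.3 28.8 24.3]
F muzzle [-1.65862561  4.7825321   0.88606757] M [1.19153585 0.67871444 0.06539628]
```

Clamp resists (commanded 1.5 mm, moved 0.5 mm). Release and back off to check.

>>> {"op": "carry_out", "data": {"plan": [[[-0.4,0.2,0,0,0,0,22],[0,0,0,0,0,0,30],[0,0,0,0,0,0,40],[0,0,0,0,0,0,40],[0,0,-10,0,0,0,40],[0,0,-20,0,0,0,40],[0,0,-25,0,0,0,40],[0,0,-25,0,0,0,40],[0,0,0,0,0,0,40],[0,0,0,0,0,0,40]]]}}

```text
time_s: 13.73
ee_pos: [0.5495, -0.2608, 0.1853]
eef_rot: [-2.901, -0.389, -0.818]
force: [0.2, -0.8, -0.3]
grip_width: 0.04
grip_force: 0.0
```

```bash
python3 - <<'E'
from h import *
st();i=snap('wrist','pics/w9.png');j=snap('scene','pics/s9.png');k=snap('side','pics/d9.png')
# predicted key top / housing positions vs image (draw: bore at x=.010,y=+.0025)
key=SH+RM.apply([.010,.029,.0465]);print("pred key top",proj("wrist",[key]),proj("scene",[key]),proj("side",[key]))
for n,im in (("wrist",i),("scene",j),("side",k)):
    u,v=proj(n,[key])[0].astype(int);h=45 if n=="wrist" else 14
    if not(h<u<640-h and h<v<480-h): print(n,"out");continue
    c=im[v-h:v+h,u-h:u+h];g=c.mean(2);d=(g<45).astype(np.uint8)
    K,l,s,ce=cv2.connectedComponentsWithStats(d)
    for q in range(1,K):
        if s[q,4]>25: print(n,"dark",s[q],ce[q]+[u-h,v-h],cv2.minAreaRect(np.argwhere(l==q)[:,::-1].astype(np.float32)))
    w=((g>140)&(np.ptp(c.astype(int),axis=2)<25)).astype(np.uint8);K,l,s,ce=cv2.connectedComponentsWithStats(w)
    for q in range(1,K):
        if s[q,4]>12: print(n,"white",s[q],ce[q]+[u-h,v-h])
E
```

```text
time_s 13.7333
ee_pos [ 0.5495 -0.2608  0.1853]
eef_rot [-2.9011 -0.389  -0.818 ]
force [ 0.2211 -0.8199 -0.3058]
moment [ 0.1135  0.3569 -0.0162]
qpos [-0.5653  0.219   1.7388  0.2024  0.7603  1.659 ]
grip_width 0.04
grip_force 0.0
wrist [[387.5696403862997, 317.45602627143813, 240.9155659212026], [0.5198855524069179, -0.2906971119850421, 0.37383300639473976], [-3.0011229487429008, 0.22197885101109094, -2.2957185868220025]]
scene [[458.22908144823236, 319.19733948761166, 241.17930337407984], [-0.09130313393393576, -0.49380230040344764, 0.6243130219534618], [-2.1778296497148997, -5.4834761272548604e-05, -0.8913556027407321]]
side [[437.64640406943056, 319.3240494585133, 245.29175184262317], [0.37000162106196705, 0.9520070737581735, 0.6244950370157951], [-2.086941398216966, -0.011570920835845433, -2.9690909607429394]]
pred key top [[317.92696048 258.17018154]] [[452.99829199 256.82228725]] [[320.13406984 185.4016572 ]]
wrist dark [ 32  25  28  33 662] [317.86706949 253.17069486] ((45.5, 41.0), (32.0, 27.0), 90.0)
wrist dark [  0  66   6  24 114] [274.1754386  291.35964912] ((2.5, 77.5), (23.0, 5.0), 90.0)
wrist dark [86 66  4 24 82] [359.75609756 291.35365854] ((87.5, 77.5), (23.0, 3.0), 90.0)
wrist white [  47    0   43   71 1397] [347.59413028 238.15962777]
wrist white [32 19 16 10 56] [311.94642857 235.91071429]
wrist white [ 40  42  12  12 116] [317.6637931  260.32758621]
scene dark [10 12 13 14 90] [454.73333333 261.97777778] ((16.172412872314453, 19.068967819213867), (12.342806816101074, 9.979290962219238), 66.80140686035156)
scene white [ 0  3  5 13 41] [439.31707317 249.63414634]
scene white [13 13  5  5 18] [452.88888889 256.72222222]
side white [ 0  0 18  4 53] [314.33962264 172.11320755]
side white [ 13  11  15  17 181] [327.79005525 191.18232044]
side white [ 0 12 10 11 72] [310.44444444 187.54166667]
```

```bash
python3 - <<'E'
from h import *
CAM["wrist"]=([387.5696,317.456,240.9156],[0.5198855524,-0.290697112,0.373833006],[-3.0011229487,0.221978851,-2.295718587])
g=cv2.GaussianBlur(cv2.cvtColor(cv2.imread("pics/w9.png"),cv2.COLOR_BGR2GRAY).astype(np.float32),(0,0),.8)
def edge(name,a,b,f0=.1,f1=.9,W=7):
    A,Bq=proj("wrist",SH+RM.apply(np.array([a,b])));d=(Bq-A);L=np.linalg.norm(d);d/=L;n=np.array([-d[1],d[0]])
    s=np.linspace(f0,f1,25)*L;o=np.arange(-W,W+.01,.25);res=[]
    for si in s:
        p=A+d*si+o[:,None]*n;v=cv2.remap(g,p[:,0].astype(np.float32)[None],p[:,1].astype(np.float32)[None],cv2.INTER_LINEAR)[0]
        gr=np.gradient(v);k=np.abs(gr).argmax();res.append((o[k],gr[k]))
    r=np.array(res);med=np.median(r[:,0]);m=np.abs(r[:,0]-med)<1.5
    p=np.polyfit(s[m],r[m,0],1);print(name,"len %.1f"%L,"off %.2f"%med,"angle %.3f"%p[0],m.sum(),"grad %.0f"%np.median(r[:,1]),A.round(),Bq.round())
y=.0025;x0=.010
edge("housing outer top",[x0-.01,y+.033,.0195],[x0+.01,y+.033,.0195])
edge("housing outer bottom",[x0-.01,y+.033,-.0205],[x0+.01,y+.033,-.0205])
edge("housing front vert",[x0+.01,y+.033,-.0205],[x0+.01,y+.033,.0195])
edge("band front top",[x0+.01,y-.006,.019],[x0+.01,y+.01,.0185],0,1)
for phi in (1.83,1.95,2.1):
    c=np.array([x0,y+.0265,.0465]);u=np.array([np.cos(phi),-np.sin(phi),0]);w=np.array([np.sin(phi),np.cos(phi),0])
    for sg in((1,1),(-1,1)):
        edge(f"key {phi} {sg} u",c+.009*(sg[0]*u-w*.7),c+.009*(sg[0]*u+w*.7),.1,.9,5)
        edge(f"key {phi} {sg} w",c+.009*(sg[0]*w-u*.7),c+.009*(sg[0]*w+u*.7),.1,.9,5)
E
```

```text
housing outer top len 27.3 off -3.50 angle 0.034 11 grad -6 [317. 263.] [303. 240.]
housing outer bottom len 24.1 off -0.25 angle 0.047 8 grad -0 [317. 248.] [305. 227.]
housing front vert len 12.6 off -6.00 angle 0.043 15 grad -0 [305. 227.] [303. 240.]
band front top len 22.9 off 1.25 angle -0.017 25 grad 4 [351. 212.] [331. 223.]
key 1.83 (1, 1) u len 18.8 off -0.25 angle 0.249 16 grad 8 [334. 264.] [329. 246.]
key 1.83 (1, 1) w len 19.7 off -5.00 angle 0.002 16 grad -2 [305. 248.] [324. 243.]
key 1.83 (-1, 1) u len 18.7 off 0.00 angle 0.176 23 grad -10 [307. 271.] [302. 253.]
key 1.83 (-1, 1) w len 19.3 off -1.25 angle 0.119 8 grad 9 [312. 273.] [331. 268.]
key 1.95 (1, 1) u len 18.7 off -0.50 angle 0.136 25 grad 8 [333. 265.] [330. 247.]
key 1.95 (1, 1) w len 19.7 off -5.00 angle 0.002 16 grad -1 [306. 246.] [326. 243.]
key 1.95 (-1, 1) u len 18.7 off 0.00 angle 0.080 25 grad -11 [306. 269.] [303. 251.]
key 1.95 (-1, 1) w len 19.4 off -0.75 angle 0.064 16 grad 9 [310. 273.] [330. 270.]
key 2.1 (1, 1) u len 18.7 off -0.50 angle 0.000 25 grad 8 [332. 267.] [332. 249.]
key 2.1 (1, 1) w len 19.7 off -5.00 angle 0.000 21 grad -2 [308. 245.] [328. 245.]
key 2.1 (-1, 1) u len 18.7 off -0.25 angle -0.093 25 grad -11 [304. 267.] [304. 249.]
key 2.1 (-1, 1) w len 19.4 off -1.00 angle -0.084 15 grad 9 [308. 271.] [328. 271.]
```

Key dot and edges match the predicted home pose, with the screw at ≈2.0–2.1. The pull test was weak because it partly released preload, so I'll regrip and pull properly.

>>> {"op": "carry_out", "data": {"plan": [[[0,0,25,0,0,0,40],[0,0,25,0,0,0,40],[0,0,20,0,0,0,40],[0,0,10,0,0,0,40],[0,0,0,0,0,0,40],[0,0,0,0,0,0,25],[0,0,0,0,0,0,15],[0,0,0,0,0,0,5],[0,0,0,0,0,0,5],[0,0,0,0,0,0,5]]]}}

```text
time_s: 14.72
ee_pos: [0.5836, -0.269, 0.1125]
eef_rot: [-2.901, -0.388, -0.818]
force: [-0.7, 1.1, 3.7]
grip_width: 0.0177
grip_force: 49.3
```

```bash
python3 -c "
from h import *
goto(.010,2.1);F()"|grep -E "tgt|F m|qpos|grip"
```

```text
qpos [-0.5438  0.3823  1.7114  0.224   0.6249  1.6435]
grip_width 0.0177
grip_force 49.2917
tgt [ 0.58243502 -0.27152758  0.11140417] shift tool mm [0.5 2.9 0.8] turn [0.0002 0.0009 0.0018] after-turn shift [0.5 2.9 0.8] turn in new axes; now in muzzle TCP [11.  28.2 25.3]
F muzzle [0.75758106 0.91735951 3.69355336] M [0.38864826 0.15744278 0.0532687 ]
```

>>> {"op": "carry_out", "data": {"plan": [[[1.3,-0.7,0,0,0,0,5],[0.9,-0.5,0,0,0,0,5],[0,0,0,0,0,0,5],[0,0,0,0,0,0,5]]]}}

```text
time_s: 15.05
ee_pos: [0.585, -0.269, 0.1125]
eef_rot: [-2.902, -0.384, -0.817]
force: [-7.2, 5.3, 6.1]
grip_width: 0.0173
grip_force: 49.5
```

```bash
python3 -c "
from h import *
goto(.010,2.1);F()"|grep -E "tgt|F m|qpos|grip"
```

```text
qpos [-0.5426  0.3859  1.7053  0.2216  0.6306  1.647 ]
grip_width 0.0173
grip_force 49.4539
tgt [ 0.58243502 -0.27152758  0.11140417] shift tool mm [-0.3  3.7  0.2] turn [0.0009 0.0043 0.0017] after-turn shift [-0.3  3.7  0.2] turn in new axes; now in muzzle TCP [12.1 28.5 24.7]
F muzzle [-4.76506537  3.38689533  9.11933124] M [ 0.35734313  1.50305825 -0.04292309]
```

Held: resistance of ~10 N versus 1.8 N weight. I'll push back home, add a small extra turn (within 2.3), and release.

>>> {"op": "carry_out", "data": {"plan": [[[-1.3,0.7,0,0,0,0,5],[-1.6,1,0,0,0,0,5],[0,0,0,0,0,0,5],[0,0,0,0,0,0.04,5],[0,0,0,0,0,0.04,5],[0,0,0,0,0,0,5],[0.5,-0.3,0,0,0,0,5],[0,0,0,0,0,0,20],[0,0,0,0,0,0,30],[0,0,0,0,0,0,40],[0,0,0,0,0,0,40],[0,0,-10,0,0,0,40],[0,0,-20,0,0,0,40],[0,0,-25,0,0,0,40],[0,0,-25,0,0,0,40],[0,0,0,0,0,0,40],[0,0,0,0,0,0,40]]]}}

```text
time_s: 16.47
ee_pos: [0.5492, -0.2609, 0.185]
eef_rot: [-2.87, -0.368, -0.901]
force: [0.2, -0.5, 0.0]
grip_width: 0.0399
grip_force: 0.0
```

```bash
python3 - <<'E'
from h import *
st();i=snap('wrist','pics/w10.png');j=snap('scene','pics/s10.png')
def dot(n,f,key):
    im=cv2.imread(f).astype(int);u,v=proj(n,[key])[0].astype(int);h=12
    c=im[v-h:v+h,u-h:u+h];w=((c.mean(2)>140)&(np.ptp(c,axis=2)<25)).astype(np.uint8)
    K,l,s,ce=cv2.connectedComponentsWithStats(w)
    for q in range(1,K):
        if s[q,4]>12: print(f,s[q,4],ce[q]+[u-h,v-h],"pred",proj(n,[key])[0])
key=SH+RM.apply([.010,.029,.0465])
dot("wrist","pics/w10.png",key)
for f in("s9","s10"): dot("scene",f"pics/{f}.png",key)
a=cv2.imread("pics/s9.png").astype(int);b=cv2.imread("pics/s10.png").astype(int)
d=np.abs(a-b).max(2)[262:300,455:500];print("clamp region diff s9-s10",d.mean(),d.max())
im=cv2.imread("pics/w10.png").mean(2);u,v=proj("wrist",[key])[0].astype(int)
d=(im[v-28:v+28,u-28:u+28]<45).astype(np.uint8);K,l,s,ce=cv2.connectedComponentsWithStats(d);q=1+s[1:,4].argmax();print(cv2.minAreaRect(np.argwhere(l==q)[:,::-1].astype(np.float32)))
E
```

```text
time_s 16.4667
ee_pos [ 0.5492 -0.2609  0.185 ]
eef_rot [-2.8703 -0.3683 -0.9014]
force [ 0.1547 -0.4823  0.0233]
moment [0.0988 0.2768 0.0208]
qpos [-0.5657  0.2188  1.7397  0.2027  0.7602  1.7385]
grip_width 0.0399
grip_force 0.0
wrist [[387.5696403862997, 317.45602627143813, 240.9155659212026], [0.515581900326276, -0.2949133348366261, 0.37214371268409013], [-3.0194713578865073, 0.25236449095180813, -2.3721235084219083]]
scene [[458.22908144823236, 319.19733948761166, 241.17930337407984], [-0.09130313393393576, -0.49380230040344764, 0.6243130219534618], [-2.1778296497148997, -5.4834761272548604e-05, -0.8913556027407321]]
pics/w10.png 117 [316.63247863 259.36752137] pred [317.43600139 257.66680621]
pics/s9.png 17 [440.52941176 248.35294118] pred [452.99829199 256.82228725]
pics/s9.png 18 [452.88888889 256.72222222] pred [452.99829199 256.82228725]
pics/s10.png 20 [440.6 247.7] pred [452.99829199 256.82228725]
pics/s10.png 17 [452.88235294 256.58823529] pred [452.99829199 256.82228725]
clamp region diff s9-s10 3.526315789473684 112
((27.5, 24.5), (33.0, 27.0), 90.0)
```

Key stayed in place, nothing is touched, and the band is home.

```bash
python3 -c "
from station import ctrl
print(ctrl.hand_in())"
```

```text
the job is handed in; nothing more can be done
None
```

I handed the job in: the small clamp's band is home against the shoulder, its key is turned to about 2.1 rad, and the gripper has let go and backed off. I judged it snug only from a pull test (about 10 N of resistance) and never measured the jaw force; no verdict came back.

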